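# Put freshly sealed pots out on a hook-in display shelf

## Robot

A 6-joint arm with a two-finger parallel gripper is mounted at the origin on the work surface. World frame = base frame: x ahead of the robot, y to its left, z up, the work surface at z = 0. Lengths are in m, angles in rad, forces in N, time in s.
With the tool pointing down it reaches from about 0.375 to 0.75 m from the base axis. Payload 9 kg.
Tool frame: the origin (TCP) lies at the very end of the fingers, on their centre line; the grasp point (between the pads) lies 19 mm behind it; z points along the fingers, y is the line along which they close (so a half turn about z gives the same grasp; the last joint's range is limited). The gripper opens to 85 mm and grips with 20 to 120 N. Pads are 22 mm wide; open, the fingers measure 114 mm over their backs; the gripper's body (76 mm by 85 mm) begins 54 mm behind the grasp point. The pads swing forward as they close: fully open they stand 13 mm farther back than shut.
Start: joints at [-0.218, 0.104, 0.097, 1.564, 0, 1.353], TCP at [0.6, 0, 0.231] pointing down, gripper open.
Joint ranges: [-2.99, 2.99], [-0.84, 1.86], [-1.1, 1.16], [-1.84, 2.11], [-1.51, 1.56], [-3.14, 3.14]. Speed limits (rad/s): [2.22, 2.22, 2.57, 3.14, 3.14, 3.14].

## Interface

Orientations are given as a unit quaternion [x, y, z, w].
In Python, from rig import arm gives the robot as it stands. Calls block until the motion is done:
- arm.move_ptp(position, orientation): joint-space move of the TCP to a pose.
- arm.movel(position, feed=0.15, ori=None): straight line of the TCP; ori=None keeps the orientation; feed is the mean speed in m/s.
- arm.move_j(angles): joint-space move.
- arm.grip(opening, grasp_force=None): finger opening in m; grasp_force is the grip in N (None keeps the last); returns when the fingers have stopped.
- arm.sleep(seconds).
- arm.inverse_kinematics(position, orientation): joint angles nearest the present ones, or None.
- arm.sense(): the state.
- arm.camera(name): name is "scene" or "side" or "wrist"; returns (picture, depth): 400x640x3 uint8, red, green, blue; 400x640 float32, m along the optical axis (not along the pixel's ray), 0 where there is no reading.
- arm.camera_params(name): a dict with "fx", "fy", "cx", "cy" (pixels), "rvec" (rotation vector, rad) and "tvec" (3), from world to camera coordinates, as OpenCV has them; the wrist camera has in their place "hand_eye" (4x4, takes a point from camera to tool coordinates, whose origin is the TCP and whose axes are the flange's). Camera axes: x right, y down, z forward; pixel columns grow to the right and rows downward; lengths in m; the calibration is good to about 2 mm. A picture is of the moment at which its call begins: read the wrist's pose just before it. camera_params takes no time and is no camera call.
A pose or a line that the arm cannot do raises arm.MotionError and nothing moves.
- arm.close_job(): hands the job in; it is judged then, once.
Trained networks look in the newest picture that a camera, given by its name, has taken for a name from the list of things; names that differ only in an ending like _2 or _b are one class to them, and where a whole thing is asked for, a point or a joint stands for the part that bears it (a point fixed in the world has none). Each returns a list of dicts, best first, with "confidence" (0 to 1); they miss things now and then, are a little off and sometimes report something else, mostly with a low value. They report only what shows in the picture. A call takes as long as a camera call. They do not tell look-alikes from the thing itself.
- arm.outline_of(label, camera): "pixels" (400x640 bool, what is visible of it) and "bbox" ([left, top, width, height] in pixels, round what is visible of it).
- arm.landmark_of(label, camera): "at" ([row, column] in pixels: a listed point, or the origin of a listed thing).
The state is a dict: "t": time; "qpos": joint angles; "joint_vel": joint speeds; "tau": joint torques, N m; "tcp_pos": TCP position; "eef_rot": TCP orientation; "contact_force": force on the tool from outside, world axes, zero at the start; "torque": the same for the moment, N m; "finger_gap": finger opening in m; "grip_force": force on a finger pad.
Only numpy, scipy, OpenCV 4.12 (cv2) and the standard library are available. Lean on these libraries where they do the work, as an engineer would, in place of code of your own. Each camera call takes 0.05 s, during which the arm holds its last target. There are 200 camera calls.

## Task

Hook the loose white display shelf into the top slots of the two uprights and press it down until it locks fully home. Take every sealed pot out of the pot sealer - each sits flush in its pocket and has to be raised with its ejector lever before it can be gripped - and stand it on the deck of the hung shelf, and leave the emptied sealer switched off. Keep the pots upright all the way and do not disturb the jars, the tin and the pepper mill standing around.

Things in the scene. Friction and masses are not known exactly. Their poses are not given: they have to be found in the camera images.
- stand: two fixed white slotted uprights, 205 mm tall, 36 mm wide, 170 mm apart. Origin: on the counter, midway between them, in the plane of their front faces; x runs through the uprights to their back (the shelf comes from the -x side), y along the pair (uprights at +85 and -85 mm). Each has three slots 13 mm wide, 36 mm tall in its 4 mm front wall; the top ones start 150 mm above the counter; behind and just below each a sprung pin locks the claw
- shelf: loose white sheet-steel display shelf, 222 mm wide (y), 150 mm deep (x), about 0.5 kg. Origin: centre of its underside; z up, x towards its back panel (at x = +75 mm, full width, underside to deck). Fully home it lies in the stand's frame at x = -75, y = 0 (up to 3 mm either way), z = 96 to 98 mm (it droops a little); lowered but not yet pressed it hangs by itself on the sprung pins, about 5 mm higher
- shelf_deck (a point): centre of the upper face of the shelf's deck, 74 mm above its underside, axes as the shelf. On either side of the divider the deck is free from y = 6 to 111 mm and from x = -71 to +75 mm; a lip 12 mm high runs along its front edge
- divider_top (a point): middle of the top edge of the shelf's upright centre divider: 12 mm thick (y), 130 mm long (x), 40 mm tall above the deck. The shelf balances here: grip it from above across the thickness. To lock the hooked-in shelf press down on the divider's top edge 55 mm behind this point (x = +55 mm), close to the back panel, with 10 to 20 N
- claw_l (a point): root of one of the shelf's two like claws, at y = +85 mm (the other at -85): underside of the tongue where it leaves the back panel, 52 mm above the shelf's underside. The claw is 6 mm wide, its tongue 10 mm tall, its hook hangs 16 mm below the tongue's underside and reaches 13 mm behind the panel. It goes into the top slot with this point 21 mm above the slot's bottom edge, back till the panel meets the upright, then down
- sealer: fixed pot sealer: aluminium die block (110 mm in x, 335 mm in y, top 95 mm above the counter) with four round pockets (60 mm wide, 67 mm deep) at x = 0, y = +123 (a), +41 (b), -41 (c), -123 mm (d), and a column (222 mm high, 85 mm behind and 210 mm to the -y side) with the sealing head swung out to -y, up to 230 mm high. Origin: on the counter under the die's middle; x points away from the ejector levers, z up
- rocker (a joint): white mains rocker switch, 30 x 64 mm, on top of the grey control box (75 mm high) behind the die: 0 = on (its +y half stands up), 0.4 rad = off (that half pressed down); takes about 2 to 6 N and stays where it is left
- rocker_off (a point): middle of the upper face of the rocker's raised half (30 x 32 mm): press it straight down about 8 mm to switch off. 94 mm above the counter while on, about 87 mm when off
- lever_a (a joint): ejector lever of pocket a: 0 = up (pot seated), 0.5 rad = pressed right down (pot raised 36 mm). The pot rises in proportion, the lever needs about 4 to 8 N at its paddle and stays where it is left
- paddle_a (a point): middle of the upper face of the black thumb paddle (34 x 42 mm) on ejector lever a, which sticks out of the sealer's front (-x) side. Lever up: 91 mm above the counter; pressed right down: about 37 mm; its path is close to vertical (arm about 105 mm)
- lever_b (a joint): ejector lever of pocket b: 0 = up (pot seated), 0.5 rad = pressed right down (pot raised 36 mm). The pot rises in proportion, the lever needs about 4 to 8 N at its paddle and stays where it is left
- paddle_b (a point): middle of the upper face of the black thumb paddle (34 x 42 mm) on ejector lever b, which sticks out of the sealer's front (-x) side. Lever up: 91 mm above the counter; pressed right down: about 37 mm; its path is close to vertical (arm about 105 mm)
- lever_c (a joint): ejector lever of pocket c: 0 = up (pot seated), 0.5 rad = pressed right down (pot raised 36 mm). The pot rises in proportion, the lever needs about 4 to 8 N at its paddle and stays where it is left
- paddle_c (a point): middle of the upper face of the black thumb paddle (34 x 42 mm) on ejector lever c, which sticks out of the sealer's front (-x) side. Lever up: 91 mm above the counter; pressed right down: about 37 mm; its path is close to vertical (arm about 105 mm)
- lever_d (a joint): ejector lever of pocket d: 0 = up (pot seated), 0.5 rad = pressed right down (pot raised 36 mm). The pot rises in proportion, the lever needs about 4 to 8 N at its paddle and stays where it is left
- paddle_d (a point): middle of the upper face of the black thumb paddle (34 x 42 mm) on ejector lever d, which sticks out of the sealer's front (-x) side. Lever up: 91 mm above the counter; pressed right down: about 37 mm; its path is close to vertical (arm about 105 mm)
- pot_a: sealed brown pot with a flat gold foil lid, straight-sided, 56 mm in diameter, 66 mm tall, about 0.16 kg; origin: centre of its base, z up. Seated in a pocket its lid lies 1 mm below the die's top; with its lever right down it stands 35 mm proud. The pots are alike; any of them may be in any pocket; absent if None
- pot_b: sealed brown pot with a flat gold foil lid, straight-sided, 56 mm in diameter, 66 mm tall, about 0.16 kg; origin: centre of its base, z up. Seated in a pocket its lid lies 1 mm below the die's top; with its lever right down it stands 35 mm proud. The pots are alike; any of them may be in any pocket; absent if None
- pot_c: sealed brown pot with a flat gold foil lid, straight-sided, 56 mm in diameter, 66 mm tall, about 0.16 kg; origin: centre of its base, z up. Seated in a pocket its lid lies 1 mm below the die's top; with its lever right down it stands 35 mm proud. The pots are alike; any of them may be in any pocket; absent if None
- pot_d: sealed brown pot with a flat gold foil lid, straight-sided, 56 mm in diameter, 66 mm tall, about 0.16 kg; origin: centre of its base, z up. Seated in a pocket its lid lies 1 mm below the die's top; with its lever right down it stands 35 mm proud. The pots are alike; any of them may be in any pocket; absent if None
- jar_1: bystander: dark jar with a silver lid, 72 mm in diameter, 100 mm tall, origin at the centre of its base; leave it alone
- jar_2: bystander: dark jar with a silver lid, 72 mm in diameter, 100 mm tall, origin at the centre of its base; leave it alone
- tin: bystander: flat dark tin with a silver lid, 68 mm in diameter, 45 mm tall, origin at the centre of its base; leave it alone
- mill: bystander: wooden pepper mill, 54 mm in diameter, 160 mm tall, origin at the centre of its base; leave it alone
Things that resemble listed ones, but are neither listed nor needed, are in the scene too. Leave any red or turquoise look-alike of the pot_a alone.

How it is judged:
By the outcome, as a careful person would: the job done as asked, in the order asked, and still so for the second after the job is handed in, with the robot touching nothing.
Of pot_a, pot_b, pot_c, pot_d only 3 to 4 are there at a start; the rules pass over those that are not, and their reading is None.
At some moment in a run one of shelf may be knocked a few centimetres aside while the robot is not near it.
It also fails if it takes over 208 s, if anything falls off the work surface, if the arm or the gripper's body presses on something with over 40 N, if the wrist force passes 120 N, or if a joint passes its speed limit or range.

## Working session

There is one attempt and no reset: what is moved stays moved. The work goes in short steps, each a Python script; the robot and the scene stay as the last script left them, time stands still between calls to the robot, and variables do not carry over. Pictures are saved under pics/ and viewed, at most 14 in all, crops included, and the job is handed in when it is done.

```bash
ls; mkdir -p pics
cat > h.py <<'E'
import numpy as np, cv2
from scipy.spatial.transform import Rotation as R
from rig import arm
def pose(cam):
    """R,t camera->world"""
    p=arm.camera_params(cam)
    if 'rvec' in p:
        Rw=cv2.Rodrigues(np.array(p['rvec'],float))[0]; t=np.array(p['tvec'],float).ravel()
        return p,Rw.T,-Rw.T@t
    s=arm.sense(); H=np.array(p['hand_eye']); Rt=R.from_quat(s['eef_rot']).as_matrix()
    return p,Rt@H[:3,:3],Rt@H[:3,3]+np.array(s['tcp_pos'])
def shot(cam,name=None):
    P=pose(cam); im,d=arm.camera(cam)
    if name: cv2.imwrite(f'pics/{name}.png',cv2.cvtColor(im,cv2.COLOR_RGB2BGR))
    return P,im,d
def ray(P,r,c):
    p,Rw,t=P; return Rw@np.array([(c-p['cx'])/p['fx'],(r-p['cy'])/p['fy'],1.]),t
def at_z(P,rc,z):
    v,t=ray(P,*rc); return t+v*(z-t[2])/v[2]
def at_d(P,rc,d):
    v,t=ray(P,*rc); return t+v*d[int(rc[0]),int(rc[1])]
def cloud(P,d):
    p,Rw,t=P; r,c=np.mgrid[:400,:640]
    X=np.stack([(c-p['cx'])/p['fx']*d,(r-p['cy'])/p['fy']*d,d],-1)@Rw.T+t
    X[d<=0]=np.nan; return X
def proj(P,X):
    p,Rw,t=P; q=Rw.T@(np.array(X)-t); return q[1]/q[2]*p['fy']+p['cy'],q[0]/q[2]*p['fx']+p['cx']
def down(yaw):
    """tool pointing down, closing line (tool y) at angle yaw from world y, kept near start orientation"""
    return (R.from_euler('z',yaw)*R.from_matrix(np.diag([1,-1,-1.]))).as_quat()
E
python3 - <<'E'
from h import *
s=arm.sense(); print(s['eef_rot'],s['t'],s['finger_gap'])
print(R.from_quat(s['eef_rot']).as_matrix().round(2))
for cam in ('scene','side'):
    P,im,d=shot(cam,cam+'0'); print(cam,P[2].round(2))
    for l in ['stand','shelf','shelf_deck','divider_top','claw_l','sealer','rocker_off','paddle_a','pot_a','jar_1','tin','mill']:
        for o in arm.landmark_of(l,cam)[:6]:
            if o['confidence']<.3: continue
            rc=o['at']
            print(l,round(o['confidence'],2),np.round(rc),at_d(P,rc,d).round(3) if 0<=rc[0]<400 and 0<=rc[1]<640 else '')
print(arm.sense()['t'])
E
```

```text
pics
[ 7.07099736e-01  7.07113512e-01 -3.53946851e-04 -5.64957777e-04] 0.0 0.08537822736225008
[[-0.  1. -0.]
 [ 1.  0.  0.]
 [ 0. -0. -1.]]
scene [ 1.13 -0.16  1.04]
stand 0.8 [225. 388.] [0.667 0.191 0.042]
stand 0.7 [187. 220.] [ 0.437 -0.274  0.088]
stand 0.31 [173. 373.] [0.497 0.198 0.075]
shelf 0.74 [172. 376.] [0.496 0.209 0.075]
shelf_deck 0.71 [160. 380.] [0.479 0.221 0.112]
divider_top 0.6 [155. 374.] [0.447 0.216 0.101]
claw_l 0.68 [180. 406.] [0.528 0.304 0.044]
sealer 0.9 [247. 240.] [ 0.654 -0.242  0.095]
sealer 0.75 [175. 374.] [0.506 0.197 0.077]
rocker_off 0.55 [255. 282.] [ 0.705 -0.138  0.095]
paddle_a 0.81 [186. 220.] [ 0.434 -0.273  0.088]
paddle_a 0.63 [185. 251.] [ 0.454 -0.181  0.089]
paddle_a 0.59 [188. 194.] [ 0.424 -0.35   0.09 ]
paddle_a 0.47 [179. 277.] [ 0.452 -0.1    0.089]
pot_a 0.78 [243. 256.] [ 0.652 -0.2    0.095]
pot_a 0.72 [186. 203.] [ 0.371 -0.332  0.019]
pot_a 0.7 [239. 281.] [ 0.657 -0.13   0.092]
pot_a 0.68 [215. 168.] [ 0.472 -0.441  0.046]
pot_a 0.68 [178. 246.] [ 0.389 -0.193  0.039]
pot_a 0.62 [245. 228.] [ 0.64  -0.273  0.093]
jar_1 0.
[... 636 characters left out ...]
[ 0.451 -0.103  0.093]
paddle_a 0.56 [186. 376.] [ 0.452 -0.18   0.095]
paddle_a 0.51 [172. 383.] [ 0.479 -0.439  0.002]
paddle_a 0.46 [164. 395.] [ 0.423 -0.36   0.091]
pot_a 0.77 [212. 398.] [ 0.363 -0.163  0.019]
pot_a 0.64 [186. 335.] [ 0.578 -0.122  0.1  ]
pot_a 0.62 [202. 322.] [ 0.611 -0.084  0.055]
pot_a 0.55 [173. 390.] [ 0.428 -0.288  0.093]
pot_a 0.54 [190. 415.] [ 0.333 -0.324  0.02 ]
pot_a 0.52 [181. 345.] [ 0.56  -0.18   0.093]
jar_1 0.85 [219. 266.] [0.662 0.231 0.189]
jar_1 0.7 [198. 280.] [0.662 0.135 0.195]
tin 0.86 [242. 390.] [0.356 0.006 0.023]
tin 0.44 [219. 266.] [0.662 0.231 0.189]
mill 0.82 [314. 244.] [0.638 0.43  0.032]
mill 0.34 [270. 276.] [0.644 0.228 0.005]
1.3
```

View pics/scene0.png

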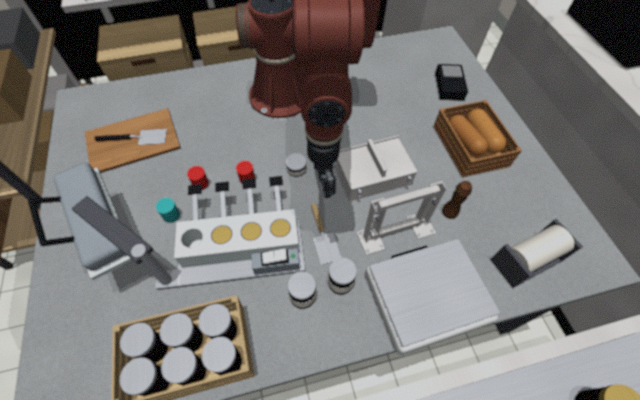

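View pics/side0.png

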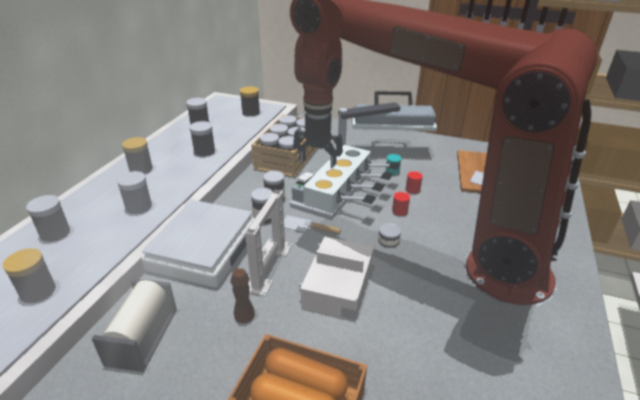

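The scene shows: stand (uprights around px (200,370)–(190,435)), shelf (165,378) with its divider, and the sealer (240,240) with gold lids in pockets a, b and c (230,280), (232,251), (235,221); pocket d (238,192) is empty. Two red look-alikes (175,197), (170,245) and a turquoise one (210,168) are to be left alone. Closer looks with the wrist camera next.

Run:
```python
from h import *
print(np.array(arm.camera_params('wrist')['hand_eye']).round(3))
def look(pos,yaw,name):
    arm.move_ptp(pos,down(yaw)); P,im,d=shot('wrist',name); np.savez(f'{name}.npz',d=d,R=P[1],t=P[2],**{k:P[0][k] for k in('fx','fy','cx','cy')}); return P,im,d
for pos,name,ls in [([.5,.2,.42],'w_shelf',['stand','shelf','shelf_deck','divider_top','claw_l']),([.54,-.2,.40],'w_seal',['sealer','rocker_off','paddle_a','pot_a'])]:
    P,im,d=look(pos,0,name); print(name,arm.sense()['t'],P[2].round(3), arm.sense()['qpos'])
    for l in ls:
        for o in arm.landmark_of(l,'wrist')[:6]:
            if o['confidence']<.3: continue
            rc=o['at']; print(l,round(o['confidence'],2),np.round(rc),at_d(P,rc,d).round(3) if 0<=rc[0]<400 and 0<=rc[1]<640 else '')
def rect(X,z0,z1,box):
    m=(X[...,2]>z0)&(X[...,2]<z1)&(X[...,0]>box[0])&(X[...,0]<box[1])&(X[...,1]>box[2])&(X[...,1]<box[3])
    q=X[m]; r=cv2.minAreaRect((q[:,:2]*1000).astype(np.float32)); return len(q),np.round(r[0],1),np.round(r[1],1),round(r[2],1),round(float(np.median(q[:,2])),4)
for n in ['scene','w_shelf','w_seal']:
    if n=='scene': P,im,d=shot('scene'); X=cloud(P,d)
    else:
        z=np.load(n+'.npz'); X=cloud(({k:float(z[k]) for k in('fx','fy','cx','cy')},z['R'],z['t']),z['d'])
    for nm,a in [('stand',(.19,.215,.55,.8,.05,.35)),('deck',(.066,.083,.33,.62,.05,.36)),('div',(.108,.122,.33,.62,.05,.36)),('die',(.090,.1,.49,.635,-.5,0))]:
        try: print(n,nm,rect(X,a[0],a[1],a[2:]))
        except Exception as e: print(n,nm,'-')
```

```text
[[-0.    -0.948 -0.317  0.081]
 [ 1.    -0.    -0.    -0.   ]
 [ 0.    -0.317  0.948 -0.143]
 [ 0.     0.     0.     1.   ]]
w_shelf 4.9667 [0.581 0.199 0.563] [ 1.37339426e-01  5.96440822e-02  4.04851268e-01  1.91613981e+00
 -6.02714859e-05 -3.00388006e+00]
stand 0.56 [ 47. 307.] [0.663 0.22  0.022]
shelf 0.85 [169. 307.] [0.476 0.22  0.116]
shelf 0.65 [184. 549.] [ 0.444 -0.186  0.092]
shelf_deck 0.65 [176. 307.] [0.465 0.22  0.117]
divider_top 0.73 [181. 305.] [0.456 0.224 0.115]
claw_l 0.88 [133. 256.] [0.525 0.308 0.063]
claw_l 0.71 [183. 548.] [ 0.445 -0.185  0.091]
w_seal 9.8417 [ 0.621 -0.2    0.543] [-5.81570316e-01  1.52369863e-01  4.64833021e-01  1.88325996e+00
  1.57165067e-05  2.55968272e+00]
sealer 0.57 [112. 348.] [ 0.602 -0.242  0.095]
rocker_off 0.65 [ 38. 274.] [ 0.699 -0.138  0.098]
paddle_a 0.94 [204. 262.] [ 0.456 -0.105  0.092]
paddle_a 0.92 [212. 311.] [ 0.44  -0.185  0.09 ]
paddle_a 0.69 [214. 361.] [ 0.438 -0.269  0.091]
paddle_a 0.56 [223. 410.] [ 0.422 -0.351  0.093]
pot_a 0.96 [111. 371.] [ 0.603 -0.275  0.094]
pot_a 0.91 [ 96. 276.] [ 0.624 -0.137  0.095]
[... 420 characters left out ...]
ie (2822, array([ 601.4, -245.3]), array([335.8, 103.5]), 83.6, 0.0953)
w_shelf stand (3925, array([670.7, 218.1]), array([ 26.1, 206.3]), 3.6, 0.2055)
w_shelf deck (10368, array([454. , 220.4]), array([150.8, 222.4]), 2.9, 0.0749)
w_shelf div (598, array([454.5, 220.3]), array([129.5,  12.1]), 3.0, 0.1146)
w_shelf die (7291, array([ 600.4, -190.7]), array([225.4,  86. ]), 82.9, 0.0959)
w_seal stand (810, array([676.8, 130.3]), array([26.5, 35.3]), 3.4, 0.1992)
w_seal deck (9414, array([454.2, 220.6]), array([150.7, 225.4]), 2.9, 0.0744)
w_seal div (843, array([454.5, 219.9]), array([129.5,  15.5]), 3.2, 0.1138)
w_seal die (11381, array([ 598.1, -247.8]), array([337.1, 103. ]), 84.7, 0.0956)
```

View pics/w_shelf.png

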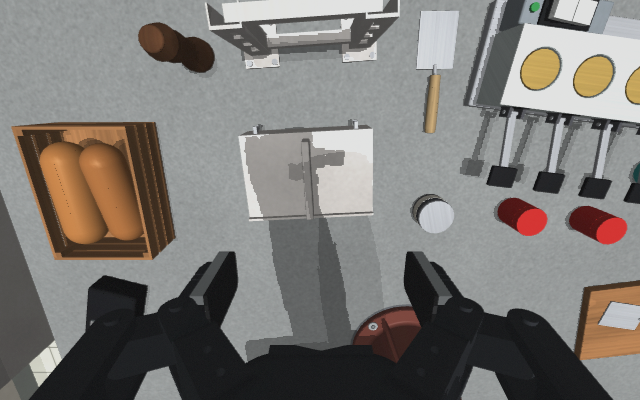

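View pics/w_seal.png

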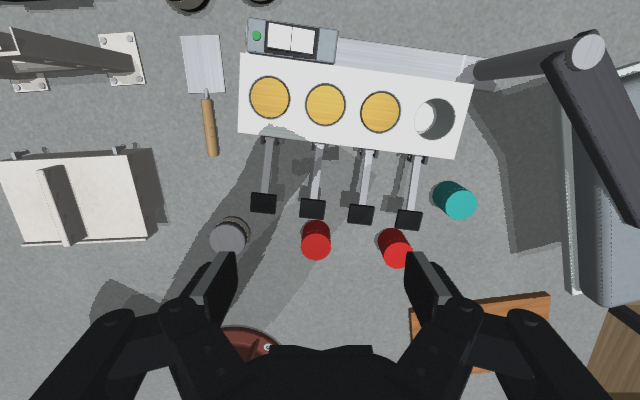

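Wrist views confirm: the shelf lies at (181,306) px with its claws toward the stand; the loose pots at (212,311), (247,396) are red and (200,455) turquoise, outside the sealer, so they're not ours; the gold ones at (97,269), (104,325), (112,380) in pockets a–c fit, d (118,434) is empty. I refine the poses and grip the shelf.

```bash
cat >> h.py <<'E'
def fitrect(X,z0,z1,box,comp=True):
    m=(X[...,2]>z0)&(X[...,2]<z1)&(X[...,0]>box[0])&(X[...,0]<box[1])&(X[...,1]>box[2])&(X[...,1]<box[3])
    if comp:
        n,l,st,_=cv2.connectedComponentsWithStats(m.astype(np.uint8)); m=l==1+np.argmax(st[1:,4])
    q=X[m]; return np.array(q),cv2.minAreaRect((q[:,:2]*1000).astype(np.float32))
def load(n):
    z=np.load(n+'.npz'); return ({k:float(z[k]) for k in('fx','fy','cx','cy')},z['R'],z['t']),z['d']
E
python3 - <<'E'
from h import *
X=cloud(*load('w_seal')); q,r=fitrect(X,.090,.1,(.49,.675,-.5,-.03)); print('die',r)
X=cloud(*load('w_shelf'))
# stand front faces
a=np.deg2rad(3.6); ex=np.array([np.cos(a),np.sin(a)]); ey=np.array([-ex[1],ex[0]]); c=np.array([.6576,.2175])
L=np.stack([(X[...,:2]-c)@ex,(X[...,:2]-c)@ey,X[...,2]],-1)
for s in (1,-1):
    m=(abs(L[...,1]-s*85)<0) 
    m=(abs(L[...,1]-s*.085)<.03)&(L[...,2]>.03)&(L[...,2]<.196)&(abs(L[...,0])<.012); q=L[m]
    print(s,len(q),'front x',np.percentile(q[:,0],[10,50,90]).round(4),'y',np.percentile(q[:,1],[2,98]).round(4))
    m=(abs(L[...,1]-s*.085)<.03)&(L[...,2]>.199)&(L[...,2]<.215); q=L[m]
    print('top x',np.percentile(q[:,0],[1,99]).round(4),'y',np.percentile(q[:,1],[1,99]).round(4))
# approach shelf with a fresh look
arm.move_ptp([.455,.22,.25],down(.054)); P,im,d=shot('wrist','w_grip'); X=cloud(P,d)
for nm,z0,z1 in [('deck',.066,.083),('div',.108,.122)]:
    q,r=fitrect(X,z0,z1,(.33,.62,.05,.36),False); print(nm,len(q),r)
print(arm.sense()['t'],arm.sense()['qpos'][5])
E
```

```text
die ((606.1048583984375, -248.61773681640625), (335.9180603027344, 111.55949401855469), 82.80001068115234)
1 874 front x [0.0004 0.0007 0.0086] y [0.0585 0.1017]
top x [0.0003 0.025 ] y [0.0556 0.1023]
-1 825 front x [0.0004 0.0007 0.0073] y [-0.1025 -0.0587]
top x [0.0003 0.0181] y [-0.1029 -0.0553]
deck 24549 ((453.6248779296875, 220.56935119628906), (149.61447143554688, 222.38369750976562), 3.0632214546203613)
div 1501 ((454.7103576660156, 220.67149353027344), (128.05136108398438, 11.76268482208252), 2.6105618476867676)
14.7167 -3.004374468901261
```

View pics/w_grip.png

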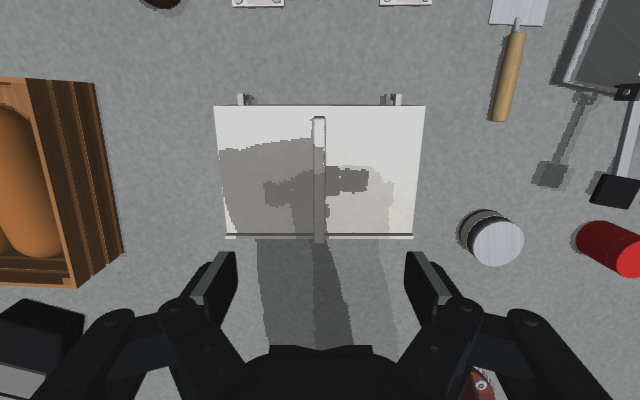

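The crop shows the shelf with claws at (98,240) and (98,395), divider along column 319, level with the gripper. I grip the divider, lift, and stop short of the stand for a look.

```bash
cat >> h.py <<'E'
YS=np.deg2rad(3.6); OS=np.array([.6581,.2172])
def stand(x,y):
    c,s=np.cos(YS),np.sin(YS); return OS+[c*x-s*y,s*x+c*y]
YD=np.deg2rad(-7.2); OD=np.array([.6061,-.2486])
def seal(x,y):
    c,s=np.cos(YD),np.sin(YD); return OD+[c*x-s*y,s*x+c*y]
def st():
    s=arm.sense(); print('t',round(s['t'],1),'tcp',np.round(s['tcp_pos'],4),'F',np.round(s['contact_force'],1),'T',np.round(s['torque'],2),'gap',round(s['finger_gap'],4),'gf',round(s['grip_force'],1)); return s
E
python3 - <<'E'
from h import *
c=[.4542,.2205]
arm.grip(.05)
arm.movel([*c,.125],.15,down(.052)); arm.movel([*c,.083],.06); st()
arm.grip(0,70); st()
arm.movel([*c,.103],.05); st()
arm.movel([*c,.083+.122],.12)
p=stand(-.075-.035,0); arm.movel([*p,.083+.122],.12,down(YS)); st()
P,im,d=shot('wrist','w_hold'); X=cloud(P,d)
a=YS; ex=np.array([np.cos(a),np.sin(a)]); ey=np.array([-ex[1],ex[0]])
for nm,z0,z1,b in [('deck',.185,.206,(-.2,.03)),('div',.228,.246,(-.2,.03)),('top',.200,.213,(-.003,.03))]:
    L=np.stack([(X[...,:2]-OS)@ex,(X[...,:2]-OS)@ey,X[...,2]],-1); m=(L[...,2]>z0)&(L[...,2]<z1)&(L[...,0]>b[0])&(L[...,0]<b[1])&(abs(L[...,1])<.15)
    q=L[m]
    if len(q): print(nm,len(q),np.percentile(q,[1,50,99],axis=0).round(4).tolist()); 
    if nm=='deck': A=np.c_[q[:,:2],np.ones(len(q))]; print('tilt',np.linalg.lstsq(A,q[:,2],rcond=None)[0].round(4))
arm.camera('side'); P,im,d=shot('side'); cv2.imwrite('pics/side1.png',cv2.resize(im[120:330,180:430,::-1],(750,630)[:2] if 0 else (714,600)))
E
```

```text
t 17.0 tcp [0.4544 0.2205 0.0833] F [ 0.1  0.1 -0.3] T [ 0.    0.   -0.01] gap 0.05 gf 0.0
t 17.4 tcp [0.4545 0.2206 0.0835] F [-1.4 -0.   5.6] T [ 0.04  0.28 -0.01] gap 0.0105 gf 69.3
t 18.0 tcp [0.4543 0.2205 0.103 ] F [ 0.1  0.7 -4.3] T [ 0.02  0.1  -0.05] gap 0.0112 gf 68.2
t 19.9 tcp [0.5478 0.2104 0.2048] F [-0.2  0.2 -4.8] T [-0.05  0.07  0.01] gap 0.0109 gf 68.2
deck 79053 [[-0.1666, -0.1095, 0.1879], [-0.073, 0.0011, 0.1961], [0.0095, 0.1084, 0.2058]]
tilt [ 0.0165 -0.0009  0.1977]
div 6995 [[-0.1445, -0.0171, 0.2291], [-0.098, -0.0003, 0.236], [-0.046, 0.016, 0.2448]]
top 8469 [[-0.0, -0.1014, 0.2002], [0.0064, -0.0003, 0.2056], [0.0099, 0.1023, 0.2074]]
```

View pics/w_hold.png

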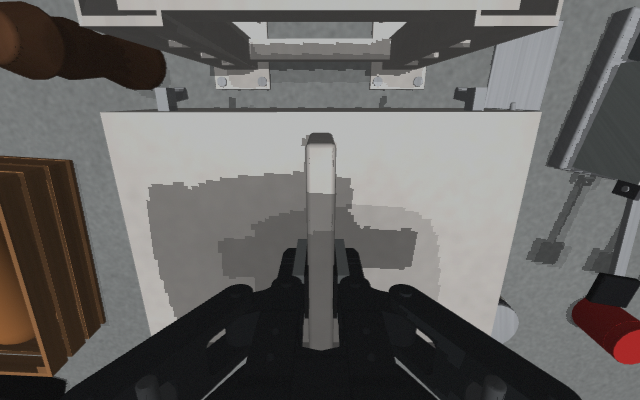

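The shelf is held level (deck slope ~1°) and centred on the uprights, claws at (97,170) and (97,470) facing the slots. I feed it in with force watching.

Run:
```python
from h import *
z=.0827+.119; y=.0007
p=stand(-.110,y); arm.movel([*p,z],.08); 
s0=np.array(st()['contact_force']); 
for x in [-.100,-.092,-.086,-.082,-.079,-.077,-.0755,-.074,-.0725]:
    p=stand(x,y); arm.movel([*p,z],.05); s=st(); f=np.array(s['contact_force'])-s0
    if np.hypot(*f[:2])>12: print('contact',x); break
```

```text
t 20.3 tcp [0.5479 0.2111 0.2014] F [ 0.5 -0.4 -3.8] T [-0.01  0.07 -0.  ] gap 0.0109 gf 68.2
t 20.7 tcp [0.5586 0.2115 0.2015] F [-0.7 -0.2 -4.5] T [0.01 0.06 0.02] gap 0.0108 gf 68.2
t 21.0 tcp [0.5665 0.2121 0.2016] F [-0.2 -0.4 -4.7] T [0.01 0.01 0.  ] gap 0.0108 gf 68.2
t 21.2 tcp [0.5724 0.2125 0.2016] F [-0.1  0.3 -4.3] T [-0.02  0.08  0.07] gap 0.0111 gf 68.2
t 21.5 tcp [0.5763 0.2127 0.2016] F [ 0.2  0.3 -4.8] T [-0.01  0.04 -0.03] gap 0.0106 gf 68.2
t 21.7 tcp [0.5793 0.2129 0.2017] F [-0.6 -0.5 -4.6] T [-0.02  0.1   0.04] gap 0.011 gf 68.2
t 22.0 tcp [0.5813 0.213  0.2017] F [ 0.2  0.2 -4.3] T [-0.03  0.04  0.03] gap 0.0107 gf 68.2
t 22.2 tcp [0.5828 0.2131 0.2017] F [ 0.8  0.3 -4.1] T [ 0.04  0.08 -0.06] gap 0.0109 gf 68.2
t 22.5 tcp [0.5837 0.2133 0.2017] F [-3.8 -0.4 -2.1] T [-0.04  0.91 -0.03] gap 0.0107 gf 68.3
t 22.7 tcp [0.5838 0.2133 0.2018] F [-12.9  -2.    2.6] T [-0.29  2.68 -0.05] gap 0.0106 gf 69.2
contact -0.0725
```

Run:
```python
from h import *
p=stand(-.0745,.0007)
for z in [.2017,.197,.193,.190,.1875,.1855,.1835,.182]:
    arm.movel([*p,z],.04); s=st()
    if s['contact_force'][2]>6: print('supported'); break
```

```text
t 23.0 tcp [0.5837 0.2133 0.2018] F [-3.   0.2 -3.5] T [-0.    0.66 -0.02] gap 0.0113 gf 68.4
t 23.3 tcp [0.5837 0.2132 0.1966] F [-1.9 -0.5 -6. ] T [0.06 0.4  0.02] gap 0.0106 gf 68.1
t 23.5 tcp [0.5837 0.2132 0.1928] F [-1.9 -0.1 -5.2] T [-0.03  0.43 -0.02] gap 0.0111 gf 68.2
t 23.8 tcp [0.5837 0.2132 0.1905] F [-4.7 -0.1 -1.1] T [-0.11  0.95 -0.04] gap 0.0108 gf 68.8
t 24.0 tcp [0.5834 0.2133 0.1894] F [-10.9  -1.3   8.3] T [-0.33  1.98 -0.05] gap 0.0111 gf 70.2
supported
```

Run:
```python
from h import *
p=stand(-.0757,.0007)
for z in [.1900,.1885,.187,.1855,.184]:
    arm.movel([*p,z],.03); s=st()
    if s['contact_force'][2]>14: print('supported'); break
P,im,d=shot('side'); cv2.imwrite('pics/side2.png',cv2.resize(im[120:300,200:420,::-1],(733,600)))
```

```text
t 24.3 tcp [0.5831 0.2131 0.1901] F [-0.4  0.  -3.9] T [0.01 0.01 0.02] gap 0.011 gf 68.3
t 24.5 tcp [0.5828 0.2132 0.1893] F [-4.1  0.1  3.7] T [-0.06  0.49 -0.02] gap 0.0112 gf 69.4
t 24.8 tcp [0.5827 0.2132 0.1883] F [-6.7 -1.6  9. ] T [-0.12  0.78  0.01] gap 0.0109 gf 70.3
t 25.0 tcp [0.5824 0.2132 0.1851] F [-1.5 -0.6 -1. ] T [ 0.08  0.45 -0.  ] gap 0.011 gf 68.8
t 25.3 tcp [0.5827 0.2131 0.1834] F [ 0.5  1.  -5.3] T [ 0.14 -0.17 -0.06] gap 0.0107 gf 68.3
```

View pics/side2.png

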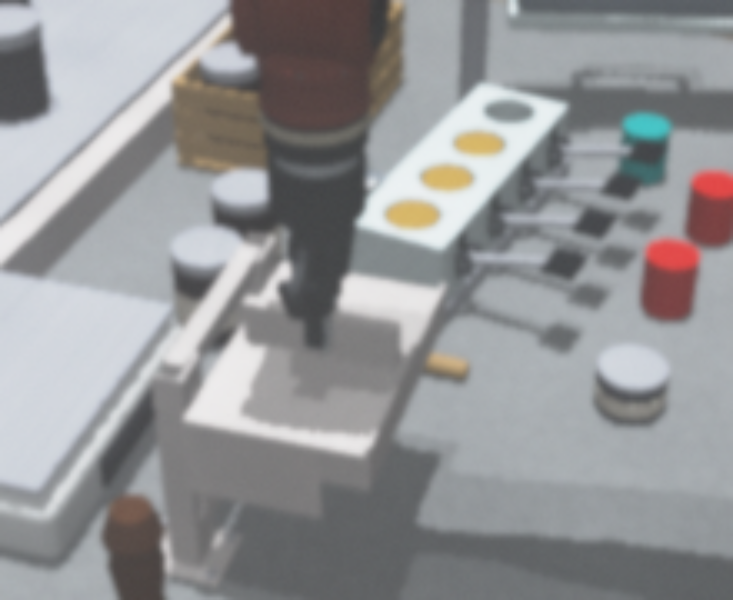

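The crop shows the shelf hooked between the uprights at (290,380), level. It cleared the initial catch; I lower until it's carried, release, and press near the back panel.

Run:
```python
from h import *
p=stand(-.0757,.0007)
for z in [.182,.1805,.179]:
    arm.movel([*p,z],.03); s=st()
    if s['contact_force'][2]>3: print('supported'); break
arm.grip(.04); st()
zt=arm.sense()['tcp_pos'][2]
arm.movel([*p,.25],.12); 
def deck():
    P,im,d=shot('wrist'); X=cloud(P,d); a=YS; ex=np.array([np.cos(a),np.sin(a)]); ey=np.array([-ex[1],ex[0]])
    L=np.stack([(X[...,:2]-OS)@ex,(X[...,:2]-OS)@ey,X[...,2]],-1)
    for nm,z0,z1 in [('deck',.155,.192),('div',.205,.225)]:
        m=(L[...,2]>z0)&(L[...,2]<z1)&(abs(L[...,1])<.12)&(L[...,0]<-.004)&(L[...,0]>-.17); q=L[m]
        print(nm,len(q),np.percentile(q,[1,50,99],axis=0).round(4).tolist()); A=np.c_[q[:,:2]+[.075,0],np.ones(len(q))]; print('plane',np.linalg.lstsq(A,q[:,2],rcond=None)[0].round(4))
deck()
arm.grip(0); p=stand(-.075+.055,.0007); arm.move_ptp([*p,.25],down(YS)); arm.movel([*p,.228],.08); st()
z=.228
while z>.200:
    z-=.002; arm.movel([*p,z],.03); s=arm.sense(); print(round(z,4),np.round(s['tcp_pos'][2],4),np.round(s['contact_force'],1))
    if s['contact_force'][2]>17: break
```

```text
t 25.6 tcp [0.5828 0.2131 0.1818] F [ 3.8 -0.6 -4.6] T [ 0.08 -0.64  0.05] gap 0.0111 gf 68.0
t 25.8 tcp [0.5827 0.2131 0.1812] F [-0.5 -0.9  1.4] T [-0.15 -0.12 -0.05] gap 0.0108 gf 69.1
t 26.1 tcp [0.5824 0.2131 0.1804] F [-5.  -2.6  8. ] T [-0.33  0.57 -0.02] gap 0.0108 gf 70.3
supported
t 26.4 tcp [0.5824 0.2131 0.1788] F [-0.1  0.5  0.1] T [ 0.01 -0.01  0.01] gap 0.0399 gf 0.0
deck 42579 [[-0.1482, -0.1092, 0.1694], [-0.0628, -0.0005, 0.1716], [-0.0051, 0.1089, 0.1778]]
plane [ 0.0104 -0.0011  0.1716]
div 3100 [[-0.1388, -0.006, 0.2087], [-0.0654, -0.0004, 0.2113], [-0.0125, 0.0058, 0.2134]]
plane [ 0.0171 -0.0019  0.2112]
t 28.5 tcp [0.6374 0.2167 0.2281] F [ 0.1 -0.3 -0.3] T [ 0.02 -0.03 -0.03] gap -0.0001 gf 0.0
0.226 0.2264 [-0.  -0.9 -0.2]
0.224 0.2239 [ 0.5  1.  -0.1]
0.222 0.2218 [-0.3  0.2  0.3]
0.22 0.2198 [-0.2 -0.8 -0.2]
0.218 0.2178 [ 0.  -0.5  0.6]
0.216 0.2158 [-0.5 -0.9 -0.1]
0.214 0.2138 [-0.2 -0.9  0.1]
0.212 0.2119 [ 0.8  0.8 -0.2]
0.21 0.2115 [-2.3 -0.5  8.2]
0.208 0.2113 [-6.4 -1.5 17.6]
```

The deck sits at 171.6 mm (underside ≈ 97.6 mm) and doesn't yield to 17.6 N: it's home. Verify after the press, then go on to lever a.

```bash
cat >> h.py <<'E'
def deck():
    P,im,d=shot('wrist'); X=cloud(P,d); a=YS; ex=np.array([np.cos(a),np.sin(a)]); ey=np.array([-ex[1],ex[0]])
    L=np.stack([(X[...,:2]-OS)@ex,(X[...,:2]-OS)@ey,X[...,2]],-1)
    for nm,z0,z1 in [('deck',.155,.192),('div',.205,.225)]:
        m=(L[...,2]>z0)&(L[...,2]<z1)&(abs(L[...,1])<.12)&(L[...,0]<-.004)&(L[...,0]>-.17); q=L[m]
        if len(q): print(nm,len(q),np.percentile(q,[1,50,99],axis=0).round(4).tolist())
PY={'a':.123,'b':.041,'c':-.041,'d':-.123}
def lever(k):
    arm.grip(0)
    p=seal(-.163,PY[k]); o=down(YD+np.pi)
    arm.move_ptp([*p,.13],o); arm.movel([*p,.097],.1); f=[]
    for z in (.07,.05,.04,.036,.034):
        arm.movel([*p,z],.06); f.append((round(arm.sense()['tcp_pos'][2],4),round(arm.sense()['contact_force'][2],1)))
        if f[-1][1]>14: break
    print('lever',k,f); arm.movel([*p,.15],.2)
def pick(k,xy=None,z=.100):
    p=seal(0,PY[k]) if xy is None else xy; o=down(YD+np.pi)
    arm.grip(.085); arm.move_ptp([*p,.20],o); arm.movel([*p,.14],.2); arm.movel([*p,z],.08); st()
    arm.grip(.03,35); st(); arm.movel([*p,z+.03],.06); st(); arm.movel([*p,.28],.2)
def place(x,y,ztcp=.2085):
    p=stand(x-.075,y); o=down(YS+np.pi)
    arm.movel([*p,.28],.22,o); arm.movel([*p,ztcp+.006],.12); f0=arm.sense()['contact_force'][2]
    for z in (.003,.001,0,-.001,-.002,-.003):
        arm.movel([*p,ztcp+z],.03); f=arm.sense()['contact_force'][2]
        if f-f0>2.5: break
    print('touch',z,round(f-f0,1)); arm.grip(.072); arm.movel([*p,.285],.15)
E
python3 - <<'E'
from h import *
arm.sleep(.3); st(); p=stand(-.02,.0007); arm.movel([*p,.26],.15); p=stand(-.09,0);arm.move_ptp([*p,.27],down(YS)); deck()
p=arm.sense()['tcp_pos']; arm.move_ptp([.50,-.08,.25],down(YD+np.pi)); st()
lever('a'); p=seal(-.02,.123); arm.move_ptp([*p,.24],down(YD+np.pi))
P,im,d=shot('wrist','w_a'); X=cloud(P,d); q,r=fitrect(X,.118,.14,(.5,.72,-.4,0)); print('pot top',len(q),np.median(q[:,2]),r,'expected',seal(0,.123)); st()
E
```

```text
t 31.3 tcp [0.6384 0.2167 0.2113] F [-6.7 -1.6 17.6] T [-0.3   1.33 -0.  ] gap -0.0001 gf 8.8
deck 40936 [[-0.1485, -0.1091, 0.1692], [-0.0674, -0.0003, 0.1714], [-0.0053, 0.1087, 0.1778]]
div 2294 [[-0.1108, -0.006, 0.2091], [-0.0562, -0.0003, 0.2114], [-0.0129, 0.0058, 0.2134]]
t 34.6 tcp [ 0.5001 -0.0799  0.2499] F [0.3 0.1 0. ] T [ 0.02 -0.02  0.04] gap 0.0001 gf 0.0
lever a [(np.float64(0.0698), np.float64(-0.2)), (np.float64(0.0499), np.float64(-0.1)), (np.float64(0.0438), np.float64(34.6))]
pot top 2665 0.1308038971746045 ((619.971435546875, -125.68545532226562), (54.88819885253906, 51.317970275878906), 81.31277465820312) expected [ 0.62151599 -0.12656989]
t 38.7 tcp [ 0.6003 -0.1237  0.2383] F [-0.3  0.6 -0.4] T [0.01 0.04 0.06] gap -0.0001 gf 0.0
```

View pics/w_a.png

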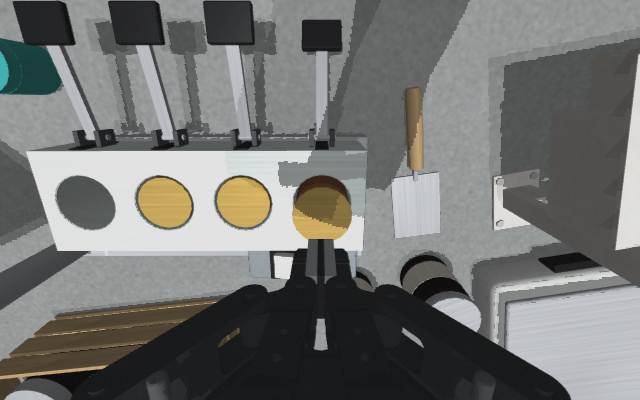

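Picture: pot a stands proud at (205,322) px, gold lid, pockets b (200,243) and c (202,165) still flush, d (203,86) empty. Top 130.8 mm, so fully raised. Pick it and place it at the back-left.

```bash
sed -i 's/(.07,.05,.04,.036,.034)/(.055,.048,.046,.0445,.043,.0415)/; s/if f\[-1\]\[1\]>14/if f[-1][1]>11/' h.py
python3 - <<'E'
from h import *
pick('a',[.621,-.1262]); st(); place(.040,.058); st()
p=stand(-.12,0); arm.move_ptp([*p,.33],down(YS+np.pi)); P,im,d=shot('wrist','w_pl'); X=cloud(P,d); q,r=fitrect(X,.225,.25,(.5,.72,.1,.35)); print('pot top',len(q),np.median(q[:,2]),r,'expected',stand(-.035,.058)); deck()
E
```

```text
t 40.9 tcp [ 0.6209 -0.1262  0.0999] F [0.8 0.8 0.5] T [0.02 0.   0.06] gap 0.085 gf 0.0
t 41.3 tcp [ 0.6214 -0.1263  0.1006] F [-0.2 -0.   3.6] T [ 0.08 -0.07  0.04] gap 0.0549 gf 39.2
t 42.0 tcp [ 0.621  -0.1262  0.13  ] F [ 0.5  0.2 -1.4] T [-0.01  0.01 -0.01] gap 0.0552 gf 39.3
t 42.9 tcp [ 0.6207 -0.1261  0.2785] F [-0.   0.3 -1.5] T [ 0.01 -0.01 -0.02] gap 0.0551 gf 39.2
touch -0.001 6.5
t 47.5 tcp [0.6195 0.2729 0.2841] F [ 0.5  0.4 -0.7] T [-0.03  0.05 -0.03] gap 0.0721 gf 0.0
pot top 1863 0.23782857933919924 ((620.5779418945312, 264.1315612792969), (55.827701568603516, 38.7271614074707), 12.696450233459473) expected [0.61952721 0.27288788]
deck 21230 [[-0.1511, -0.109, 0.1643], [-0.095, -0.0121, 0.1711], [-0.0075, 0.1088, 0.1822]]
div 1933 [[-0.1411, -0.0059, 0.2057], [-0.0657, 0.0018, 0.2111], [-0.0156, 0.0662, 0.2239]]
```

View pics/w_pl.png

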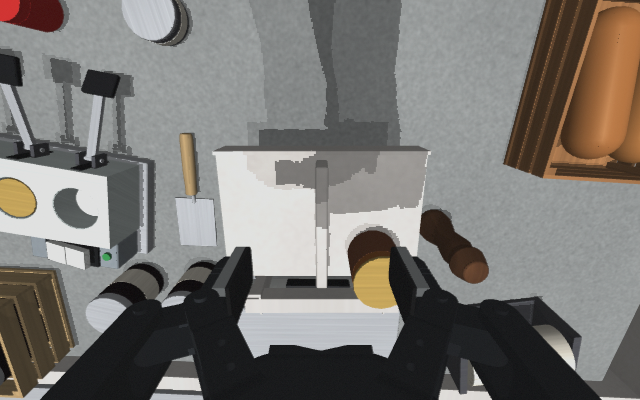

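The pot stands upright on the back-left of the deck at (280,375) px; pocket a is empty. Now pot b.

Run:
```python
from h import *
def one(k,x,y):
    lever(k); p=seal(-.02,PY[k]); arm.move_ptp([*p,.24],down(YD+np.pi))
    P,im,d=shot('wrist'); X=cloud(P,d); q,r=fitrect(X,.118,.14,(.5,.72,-.4,0)); print('pot top',len(q),np.median(q[:,2]),r,'expected',seal(0,PY[k]))
    if not .129<np.median(q[:,2])<.133: print('not raised'); return False
    pick(k,seal(0,PY[k])+[-.0005,.0004]); s=st()
    if s['finger_gap']<.05: return False
    place(x,y); return True
if one('b',.030,-.058): one('c',-.034,.058)
st(); p=stand(-.12,0); arm.move_ptp([*p,.34],down(YS+np.pi)); P,im,d=shot('wrist','w_pl2'); deck(); shot('scene','scene2')
```

```text
lever b [(np.float64(0.0549), np.float64(-0.7)), (np.float64(0.0479), np.float64(-0.1)), (np.float64(0.0462), np.float64(1.0)), (np.float64(0.0446), np.float64(3.6)), (np.float64(0.0442), np.float64(12.6))]
pot top 2664 0.13078768144921166 ((609.6314086914062, -206.89247131347656), (55.07966995239258, 51.36423873901367), 81.67455291748047) expected [ 0.61123866 -0.2079233 ]
t 56.5 tcp [ 0.6106 -0.2075  0.0999] F [ 0.3 -0.2  0.4] T [-0.01 -0.08 -0.  ] gap 0.0849 gf 0.0
t 56.8 tcp [ 0.6111 -0.2076  0.1006] F [0.4 0.7 3.3] T [ 0.11  0.   -0.03] gap 0.0546 gf 39.4
t 57.5 tcp [ 0.6107 -0.2075  0.13  ] F [ 0.3  0.  -1.4] T [-0.03  0.01  0.03] gap 0.0549 gf 39.4
t 58.4 tcp [ 0.6104 -0.2073  0.2786] F [-0.5  0.4 -1.9] T [-0.    0.02 -0.01] gap 0.0549 gf 39.4
touch -0.001 7.2
lever c [(np.float64(0.0548), np.float64(0.4)), (np.float64(0.0478), np.float64(0.5)), (np.float64(0.0461), np.float64(1.2)), (np.float64(0.0446), np.float64(2.5)), (np.float64(0.0442), np.float64(13.0))]
pot top 2664 0.1307869695193402 ((599.6981811523438, -288.2119445800781), (54.968528747558594, 51.482505798339844), 79.84295654296875) expected [ 0.60096134 -0.2892767 ]
t 71.3 tcp [ 0.6004 -0.2888  0.0999] F [-1.  -0.2  0.3] T [ 0.   -0.05  0.  ] gap 0.085 gf 0.0
t 71.7 tcp [ 0.6008 -0.289   0.1006] F [-0.5  1.4  3.9] T [0.14 0.   0.03] gap 0.0553 gf 39.3
t 72.3 tcp [ 0.6005 -0.2889  0.13  ] F [-0.5  0.2 -2.3] T [-0.04  0.   -0.03] gap 0.0549 gf 39.3
t 73.2 tcp [ 0.6002 -0.2886  0.2785] F [ 0.8  0.  -2. ] T [ 0.01  0.09 -0.04] gap 0.0552 gf 39.3
touch -0.002 5.1
t 78.9 tcp [0.5456 0.2682 0.2841] F [-1.  -0.2 -0.1] T [ 0.06  0.04 -0.05] gap 0.0719 gf 0.0
deck 14967 [[-0.1513, -0.1095, 0.1624], [-0.1042, -0.0201, 0.1708], [-0.0082, 0.1093, 0.1886]]
div 2604 [[-0.1405, -0.0747, 0.2055], [-0.0709, 0.0016, 0.2113], [-0.0158, 0.0704, 0.2247]]
```

View pics/w_pl2.png

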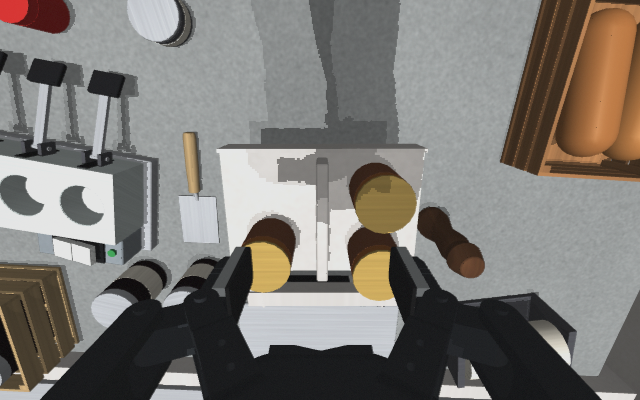

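All three pots stand upright on the deck at (265,268), (275,375), (203,385) px, and pockets a and b are empty. Now the rocker: a closer look, then press.

```bash
cat > rk.py <<'E'
from h import *
def rk(name=None):
    P,im,d=shot('wrist',name); X=cloud(P,d); a=YD; ex=np.array([np.cos(a),np.sin(a)]); ey=np.array([-ex[1],ex[0]])
    L=np.stack([(X[...,:2]-OD)@ex,(X[...,:2]-OD)@ey,X[...,2]],-1)
    m=(L[...,0]>.062)&(L[...,0]<.13)&(L[...,1]>.0)&(L[...,1]<.18)&(L[...,2]>.07); q=L[m]
    for y in np.arange(.04,.17,.01):
        k=q[abs(q[:,1]-y)<.004]; h=k[k[:,2]>.0785]
        print(round(y,3),len(k),np.median(k[:,2]).round(4) if len(k) else '',(len(h),np.percentile(h,[2,50,98],axis=0)[:,[0,2]].round(4).tolist()) if len(h)>5 else '')
    o=arm.landmark_of('rocker_off','wrist'); print([(round(i['confidence'],2),np.round(i['at']),(np.array([ex,ey])@(at_d(P,i['at'],d)[:2]-OD)).round(4)) for i in o[:2]]); return P,im
E
python3 - <<'E'
from rk import *
arm.grip(0); p=seal(.0,.11); arm.move_ptp([*p,.30],down(YD)); P,im=rk('w_rk')
r,c=map(int,proj(P,[*seal(.08,.10),.09])); print(r,c); st(); r0=min(max(r-90,0),220);c0=min(max(c-120,0),400); cv2.imwrite('pics/rk_c.png',cv2.resize(im[r0:r0+180,c0:c0+240,::-1],(800,600)))
E
```

```text
0.04 236 0.0758 
0.05 252 0.0759 
0.06 235 0.0763 (37, [[0.0631, 0.0787], [0.0816, 0.0802], [0.1006, 0.0814]])
0.07 239 0.0854 (222, [[0.0623, 0.0789], [0.0816, 0.0857], [0.1014, 0.0883]])
0.08 262 0.0881 (249, [[0.0622, 0.0789], [0.0827, 0.0882], [0.1014, 0.0901]])
0.09 256 0.0902 (242, [[0.0622, 0.0791], [0.0816, 0.0903], [0.1014, 0.0924]])
0.1 261 0.0915 (245, [[0.0622, 0.0791], [0.0816, 0.0916], [0.1014, 0.0935]])
0.11 265 0.0929 (248, [[0.0622, 0.0789], [0.0821, 0.093], [0.1013, 0.0953]])
0.12 258 0.0952 (246, [[0.0622, 0.0792], [0.0826, 0.0953], [0.1013, 0.0972]])
0.13 237 0.0961 (221, [[0.0622, 0.0792], [0.0826, 0.0964], [0.1013, 0.0986]])
0.14 240 0.0765 (78, [[0.0628, 0.0787], [0.0804, 0.08], [0.1008, 0.0814]])
0.15 254 0.0761 (65, [[0.077, 0.0787], [0.0827, 0.0798], [0.0871, 0.0818]])
0.16 240 0.0757 
[(0.78, array([ 96., 310.]), array([0.0832, 0.1208]))]
99 328
t 82.5 tcp [ 0.6199 -0.1391  0.3001] F [-0.4 -0.2  0.6] T [-0.02 -0.02  0.03] gap 0.0003 gf 0.0
```

View pics/rk_c.png

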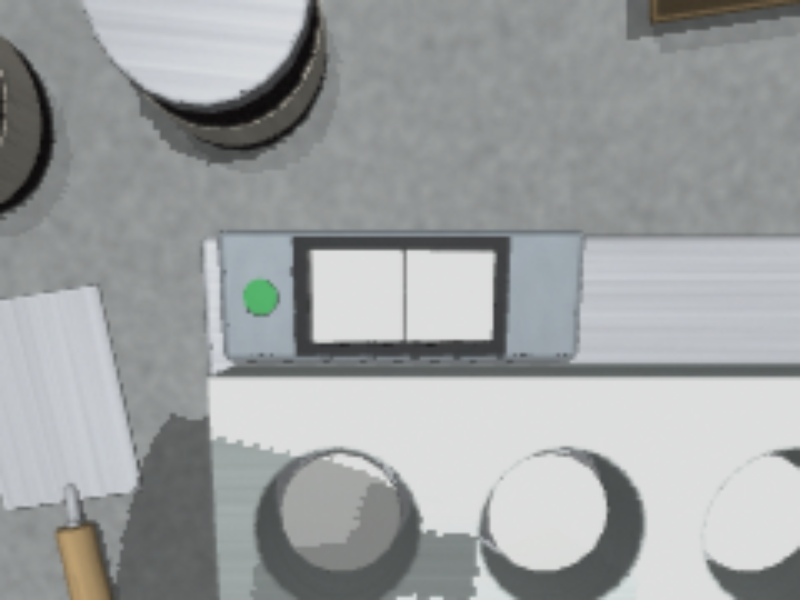

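The crop shows the rocker with its raised (+y) half at (357,295), beside the lit green lamp, and emptied pockets. Press there.

Run:
```python
from rk import *
p=seal(.0825,.121); arm.move_ptp([*p,.14],down(YD)); arm.movel([*p,.100],.1)
for z in np.arange(.097,.0775,-.0015):
    arm.movel([*p,z],.03); s=arm.sense(); print(round(z,4),round(s['tcp_pos'][2],4),np.round(s['contact_force'],1))
    if s['contact_force'][2]>10: break
arm.movel([*p,.16],.15); p=seal(.0,.11); arm.move_ptp([*p,.30],down(YD)); P,im=rk()
r0,c0=9,208; a=im[r0:r0+180,c0:c0+240,::-1]
arm.move_j([-0.218,0.104,0.097,1.564,0,1.353]); _,b,_=shot('scene'); cv2.imwrite('pics/end.png',np.hstack([cv2.resize(a,(360,270)),cv2.resize(b[130:330,130:470,::-1],(440,259))[:270] if 0 else cv2.copyMakeBorder(cv2.resize(b[130:330,130:470,::-1],(440,259)),0,11,0,0,cv2.BORDER_CONSTANT)])); st()
```

```text
0.097 0.0974 [ 0.3 -0.1 -0.3]
0.0955 0.0957 [0.5 0.8 0.6]
0.094 0.094 [0.2 0.4 1.1]
0.0925 0.0923 [-0.9  1.6  0.8]
0.091 0.0908 [ 0.1 -0.   1.3]
0.0895 0.0895 [-0.4  3.   2.5]
0.088 0.0881 [0.1 4.  3.3]
0.0865 0.0876 [-3.9  4.9  9.6]
0.085 0.0874 [-6.2  6.9 17.6]
0.04 235 0.0758 
0.05 246 0.076 
0.06 229 0.0761 (38, [[0.0639, 0.0786], [0.0829, 0.0799], [0.1013, 0.0812]])
0.07 205 0.0806 (194, [[0.0631, 0.0787], [0.0835, 0.0807], [0.1021, 0.099]])
0.08 269 0.0966 (252, [[0.0642, 0.0792], [0.0834, 0.0966], [0.101, 0.0987]])
0.09 266 0.0944 (249, [[0.0631, 0.0792], [0.0834, 0.0945], [0.1, 0.0966]])
0.1 268 0.0921 (254, [[0.0631, 0.0791], [0.0834, 0.0923], [0.101, 0.0945]])
0.11 254 0.0892 (239, [[0.0631, 0.0787], [0.0823, 0.0894], [0.101, 0.0915]])
0.12 257 0.0873 (241, [[0.0631, 0.079], [0.0823, 0.0874], [0.101, 0.0894]])
0.13 241 0.0851 (225, [[0.0631, 0.0789], [0.0835, 0.0852], [0.101, 0.0871]])
0.14 242 0.0764 (73, [[0.0636, 0.0786], [0.0846, 0.0799], [0.101, 0.0816]])
0.15 242 0.0761 (61, [[0.0768, 0.0786], [0.0813, 0.08], [0.0868, 0.0811]])
0.16 246 0.0758 
[(0.74, array([ 94., 306.]), array([0.086, 0.126]))]
t 88.9 tcp [ 6.000e-01 -5.000e-04  2.311e-01] F [0.1 0.  0. ] T [ 0.03 -0.    0.  ] gap 0.0001 gf 0.0
```

View pics/end.png

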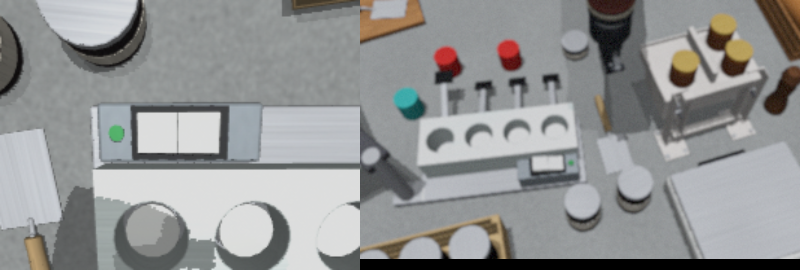

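The final picture shows three gold pots on the hung shelf, at (685,65), (720,30) and (738,55). All four pockets are empty, the jars, tin and mill stand where they were, and the rocker is tilted the other way (pressed half at 87 mm), so it's off.

```bash
python3 -c "
from rig import arm
print(arm.close_job())"
```

```text
the job is handed in; nothing more can be done
None
```

The job is handed in at about 89 s of the 208 s: the shelf is hooked in and pressed home (underside at about 97.5 mm), all three pots found in the sealer (pocket d was empty) stand upright on its deck, and the sealer is switched off, with the jars, tin and mill left where they were.

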